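# Put the two shelves on the desk organiser

### The arm

A 6-joint arm with a two-finger parallel gripper is mounted at the origin on the work surface. World frame = base frame: x ahead of the robot, y to its left, z up, the work surface at z = 0. Lengths are in m, angles in rad, forces in N, time in s.
With the tool pointing down it reaches from about 0.375 to 0.975 m from the base axis. Payload 3.8 kg.
Tool frame: the origin (TCP) lies on the centre line of the jaws, within the pads' length; the fingertips stand 14 mm ahead of it and the grasp point (between the pads) lies 5 mm behind it; z points along the fingers, y is the line along which they close (so a half turn about z gives the same grasp; the last joint's range is limited). The gripper opens to 85 mm and grips with 20 to 120 N. Pads are 22 mm wide; open, the fingers measure 114 mm over their backs; the gripper's body (76 mm by 85 mm) begins 54 mm behind the grasp point. The pads swing forward as they close: fully open they stand 13 mm farther back than shut.
Start: joints at [1.197, 0.264, 1.604, -0, 1.274, -0.037], TCP at [0.223, 0.637, 0.245] pointing down, gripper open.
Joint ranges: [-2.63, 2.63], [-0.94, 2.18], [0.31, 2.57], [-1.31, 4.45], [0, 2.66], [-2.55, 2.55]. Speed limits (rad/s): [2.57, 2.57, 3.14, 3.14, 3.14, 3.14].

### API

Orientations are given as a rotation vector (axis times angle).
In Python, from workcell import bot, eyes, spot_in gives the robot as it stands.
- The arm moves only by the tool carry_out, never from a script. Its argument "series" is text: rows parted by semicolons, each of 4 numbers parted by spaces: the shift along the world's x, y, z in m, then the turn about the world's z in degrees. In form: tx ty tz roll; .... A call has 1 to 20 rows; each row shifts and turns the commanded pose from where the row before left it; what a row does not reach is not made up. A row lasts 1/8 s, in which the tool goes at most 62.5 mm and 10.7 degrees, less where a joint would pass 70% of its speed; a pose out of reach is approached as far as the arm can. A call is refused whole if a number of a shift passes 0.0625 or a number of a turn 10.7, either way. A call with a gripper value outside its range is refused whole. "jaw" is the gripper command: -1 is shut, 1 is fully open, values between are in proportion, set as the call begins (left out, the last holds). The fingers move at their own pace and stop on an object; "grip_force" is the grip in N (left out, the last holds). Time passes only in rows, so rows that do not move let the fingers close. It gives the time, the measured TCP pose, the force, the opening and the grip force at its end, in the units of the state.
- bot.read_state(): the state, without advancing time (a new reading comes with each control period).
- eyes.read_camera(name): name is "side" or "top" or "wrist"; returns (picture, depth): 384x512x3 uint8, blue, green, red; 384x512 float32, m along the optical axis (not along the pixel's ray), 0 where there is no reading.
- eyes.get_calibration(name): a dict with "K" (3x3 intrinsics, pixels), "distortion" ([k1, k2, p1, p2, k3] as OpenCV has them; the pictures are not rectified), "position" and "rotation" of the camera in the world; the wrist camera has in their place "T_tool_cam" (4x4, takes a point from camera to tool coordinates, whose origin is the TCP and whose axes are the flange's). Camera axes: x right, y down, z forward; pixel columns grow to the right and rows downward; lengths in m; the calibration is good to about 2 mm. A picture is of the moment at which its call begins: read the wrist's pose just before it. get_calibration takes no time and is no camera call.
- bot.finish_job(): hands the job in; it is judged then, once.
Trained networks look in the newest picture that a camera, given by its name, has taken for a name from the list of things; names that differ only in an ending like _2 or _b are one class to them, and where a whole thing is asked for, a point or a joint stands for the part that bears it (a point fixed in the world has none). Each returns a list of dicts, best first, with "score" (0 to 1); they miss things now and then, are a little off and sometimes report something else, mostly with a low value. They report only what shows in the picture. A call takes as long as a camera call. They do not tell look-alikes from the thing itself.
- spot_in(camera, target): "rect" ([centre column, centre row, width, height] in pixels, round what is visible of it).
The state is a dict: "time": time; "q": joint angles; "joint_vel": joint speeds; "joint_torque": joint torques, N m; "tool_pos": TCP position; "tcp_rot": TCP orientation; "wrist_force": force on the tool from outside, world axes, zero at the start; "torque": the same for the moment, N m; "width": opening from 0.0 (shut) to 1.0 (fully open); "grip_force": force on a finger pad.
Only numpy, scipy, OpenCV 4.12 (cv2) and the standard library are available. Lean on these libraries where they do the work, as an engineer would, in place of code of your own. Each camera call takes 0.05 s, during which the arm holds its last target. There are 200 camera calls.

### The job

Assemble the tiered desk organiser: fit the large tray over the four posts of the stand so that it sits level on the low shoulders, then fit the small tray over the same posts so that it sits level on the high shoulders, each right way up with the narrow pair of holes on the narrow pair of posts. Lower them on gently, without dropping or forcing them, let go, and leave the other things on the desk standing where they are.

Things in the scene. Friction and masses are not known exactly. Their poses are not given: they have to be found in the camera images.
- stand: Desk organiser stand, fixed to the desk: light wood base board 180 (x) x 140 (y) x 12 mm, four upright dark steel posts. Origin: centre of the board's underside, z up. Post axes at x=-65, y=+50/-50 mm (wide front pair) and x=+65, y=+33/-33 (narrow back pair). All four posts are alike and stepped, see the two shoulder points.
- stand_low (a point): Point on the stand's centre line at the height of the low shoulders, 45 mm above the desk: each post is 26 mm in diameter up to this flat shoulder, and 16 mm above it. The large tray's underside rests here.
- stand_high (a point): Point on the stand's centre line at the height of the high shoulders, 105 mm above the desk: each post is 16 mm in diameter up to this flat shoulder (outer rim bevelled 1.5 mm), then an 8 mm pin to its tip 125 mm above the desk, the last 6 mm tapered. The small tray's underside rests here.
- large_tray: Lower shelf: light wood tray 190 (x) x 150 (y) mm, about 0.25 kg, flat on the desk. Origin: centre of the underside, z up. Floor 5 mm thick; lip 28 mm high along the back edge (+x), 14 mm along both long sides, open front (-x). Vertical round through holes at x=-65, y=+50/-50 (wide front pair) and x=+65, y=+33/-33 (narrow back pair), as the posts: it fits one way round only. Holes 20 mm wide: pass the 16 mm part of the posts.
- large_tray_grip (a point): Middle of the top edge of the large tray's grip, 50 mm straight above the tray's origin. The grip is an upright wooden board on the tray's centre line, 12 mm thick (across tray y), 100 mm long (along tray x): pinch it from above. Beside it are free compartments at least 50 mm wide for the fingers. Axes as the tray's.
- small_tray: Upper shelf: light wood tray 160 (x) x 124 (y) mm, about 0.18 kg, flat on the desk. Origin: centre of the underside, z up. Floor 5 mm thick; lip 28 mm high along the back edge (+x), 14 mm along both long sides, open front (-x). Vertical round through holes at x=-65, y=+50/-50 (wide front pair) and x=+65, y=+33/-33 (narrow back pair), as the posts: it fits one way round only. Holes 12 mm wide: pass only the 8 mm pins.
- small_tray_grip (a point): Middle of the top edge of the small tray's grip, 50 mm straight above the tray's origin. The grip is an upright wooden board on the tray's centre line, 12 mm thick (across tray y), 100 mm long (along tray x): pinch it from above. Beside it are free compartments at least 50 mm wide for the fingers. Axes as the tray's.
- mug: Bystander: white ceramic mug, 76 mm across, 90 mm tall, handle to its +y reaching about 70 mm from the axis; origin at the centre of its underside.
- succulent: Bystander: grey concrete pot with a small succulent, 72 mm across, 105 mm tall; origin at the centre of its underside.
- cactus: Bystander: black pot with a round cactus, 78 mm across, 152 mm tall; origin at the centre of its underside.
- vase: Bystander: green glass vase, 68 mm across, with a leafy twig, 215 mm tall in all, the tallest of the loose things and easily knocked over; origin at the centre of its underside.
- pen_pot: Bystander: dark metal pen pot, 72 mm across, 95 mm tall, with pens sticking out to 155 mm; origin at the centre of its underside.
- stapler: Bystander: black and steel stapler, 120 x 30 mm, 45 mm tall, long side along its x; origin at the centre of its underside.
Mind the look-alikes: they are no part of the job. What is shaped like the small_tray but pink is not meant.

How it is judged:
On the way, in this order (a step that is already met when the one before it is completed fails the run):
1. the large tray lies level on the low shoulders of all four posts and is released (horizontal distance between large_tray and stand below 0.005 m and z of large_tray in the frame of stand between 0.041 and 0.049 m and angle between large_tray's own z axis and vertical below 0.03 rad and angle between the x axis of large_tray and the x axis of stand, either way round below 0.08 rad and linear speed of large_tray below 0.02 m/s and angular speed of large_tray below 0.1 rad/s and contact force between the fingers and large_tray below 0.1 N), for 0.2 s.
2. the small tray lies level on the high shoulders above it and is released (horizontal distance between small_tray and stand below 0.005 m and z of small_tray in the frame of stand between 0.101 and 0.109 m and angle between small_tray's own z axis and vertical below 0.03 rad and angle between the x axis of small_tray and the x axis of stand, either way round below 0.08 rad and linear speed of small_tray below 0.02 m/s and angular speed of small_tray below 0.1 rad/s and contact force between the fingers and small_tray below 0.1 N), for 0.2 s.
At the end, for the whole second after the job is handed in: The large tray rests on the low shoulders (underside 45 mm above the desk) and the small tray on the high shoulders (105 mm), each within 4 mm in height, centred on the stand within 5 mm, turned with it within 0.08 rad, level within 0.03 rad, at rest and not touched by the fingers (all of step 1 and all of step 2).
It fails at once if a tray is dropped on to the stand: it falls free of the fingers over the stand at more than 0.45 m/s, as from 10 mm or more ((linear speed of large_tray above 0.45 m/s and contact force between the fingers and large_tray below 0.1 N and horizontal distance between large_tray and stand below 0.08 m) or (linear speed of small_tray above 0.45 m/s and contact force between the fingers and small_tray below 0.1 N and horizontal distance between small_tray and stand below 0.08 m)).
It fails at once if a tray is forced on to the stand (contact force over 80 N) (contact force between any of large_tray, small_tray and stand above 80 N).
It fails at once if the small tray is forced on to the large one (over 80 N) (contact force between small_tray and large_tray above 80 N).
It fails at once if a bystander is shifted by more than 30 mm or tipped by more than 0.4 rad (distance of any of mug, succulent, cactus, vase, pen_pot, stapler from where it was at the start of the episode above 0.03 m or angle between any of mug, succulent, cactus, vase, pen_pot, stapler's own z axis and vertical above 0.4 rad).
It also fails if it takes over 72 s, if anything falls off the work surface, if the arm or the gripper's body presses on something with over 40 N, if the wrist force passes 120 N, or if a joint passes its speed limit or range.

## Working session

There is one attempt and no reset: what is moved stays moved. The work goes in short steps, Python scripts to look and compute and a tool call to move; the robot and the scene stay as the last step left them, time stands still between calls to the robot, and variables do not carry over. Pictures are saved under pics/ and viewed, at most 10 in all, crops included, and the job is handed in when it is done.

Besides the shell and the picture viewer there is one more tool, called after "Emit:" by a JSON object that holds its "op" and its "data", one argument or row to a line. carry_out: Moves the arm, as the interface text tells. Its arguments: {"type":"object","properties":{"series":{"type":"string"},"jaw":{"type":"number"},"grip_force":{"type":"number"}},"required":["series"]}

```bash
mkdir -p pics
cat > h.py <<'E'
import numpy as np, cv2
from scipy.spatial.transform import Rotation as R
from workcell import bot, eyes, spot_in
def cam(name):
    s=bot.read_state(); pic,d=eyes.read_camera(name); c=eyes.get_calibration(name)
    if name=="wrist":
        T=np.eye(4);T[:3,:3]=R.from_rotvec(s["tcp_rot"]).as_matrix();T[:3,3]=s["tool_pos"]
        T=T@np.array(c["T_tool_cam"])
    else:
        T=np.eye(4);r=np.array(c["rotation"]);T[:3,:3]=r if r.shape==(3,3) else R.from_rotvec(r).as_matrix();T[:3,3]=c["position"]
    return pic,d,np.array(c["K"]),np.array(c["distortion"]),T
def cloud(d,K,D,T):
    h,w=d.shape;v,u=np.mgrid[:h,:w]
    p=cv2.undistortPoints(np.stack([u,v],-1).reshape(-1,1,2).astype(np.float64),K,D).reshape(h,w,2)
    P=np.dstack([p[...,0]*d,p[...,1]*d,d])
    W=P@T[:3,:3].T+T[:3,3]; W[d<=0]=np.nan
    return W
E
python3 - <<'E'
from h import *
print(eyes.get_calibration("top"))
for n in("top","side"):
    p,d,K,D,T=cam(n); cv2.imwrite(f"pics/{n}0.png",p); np.savez(f"{n}0.npz",p=p,W=cloud(d,K,D,T))
    W=cloud(d,K,D,T)
    for t in("stand","large_tray","small_tray","mug","succulent","cactus","vase","pen_pot","stapler"):
        for r in spot_in(n,t)[:3]:
            x,y=map(int,r["rect"][:2]); print(n,t,round(r["score"],2),np.round(r["rect"]),np.round(W[min(max(y,0),383),min(max(x,0),511)],3))
E
```

```text
{'K': array([[389.61902539,   0.        , 255.31642629],
       [  0.        , 389.61902539, 191.51088078],
       [  0.        ,   0.        ,   1.        ]]), 'distortion': array([-0.00842864,  0.        ,  0.        ,  0.        ,  0.        ]), 'position': array([ 2.50766374e-01, -8.31829363e-04,  1.51192767e+00]), 'rotation': array([-2.12738611,  2.13416405, -0.20406035])}
top stand 0.68 [250. 169.  48.  56.] [0.617 0.005 0.01 ]
top large_tray 0.6 [331. 199.  39.  48.] [ 0.491 -0.307  0.036]
top small_tray 0.69 [165. 200.  31.  40.] [0.497 0.336 0.013]
top small_tray 0.6 [166. 256.  44.  52.] [0.281 0.319 0.035]
top mug 0.63 [270. 222.  18.  26.] [ 0.406 -0.068  0.011]
top succulent 0.64 [194. 142.  22.  20.] [0.712 0.219 0.074]
top cactus 0.75 [229. 227.  18.  23.] [0.375 0.078 0.147]
top vase 0.63 [311. 137.  28.  34.] [ 0.71  -0.219  0.126]
top pen_pot 0.83 [130. 157.  28.  27.] [0.656 0.465 0.063]
top stapler 0.68 [370. 153.  15.  33.] [ 0.675 -0.464  0.036]
top stapler 0.19 [166. 199.  35.  47.] [0.497 0.336 0.013]
side stand 0.82 [286. 195.  56.  51.] [0.623 0.042 0.012]
side large_tray 0.79 [293. 273.  37.  43.] [ 0.557 -0.308  0.007]
side small_tray 0.68 [192. 159.  44.  31.] [0.285 0.328 0.009]
side small_tray 0.59 [241. 150.  42.  27.] [0.5   0.342 0.012]
side small_tray 0.15 [336. 228.  27.  50.] [ 0.707 -0.241  0.129]
side mug 0.96 [237. 220.  19.  31.] [ 0.403 -0.11   0.089]
side succulent 0.86 [301. 155.  17.  22.] [0.723 0.197 0.064]
side cactus 0.57 [223. 184.  19.  31.] [0.38  0.054 0.101]
side cactus 0.56 [273. 118.  14.  30.] [0.66  0.43  0.092]
side vase 0.65 [333. 226.  28.  53.] [ 0.703 -0.232  0.129]
side pen_pot 0.62 [274. 119.  17.  27.] [0.66  0.43  0.092]
side stapler 0.97 [339. 307.  43.  18.] [ 0.651 -0.475  0.041]
```

Run:
```python
import cv2
p=cv2.imread("pics/top0.png")[110:310,100:420]; cv2.imwrite("pics/top0c.png",cv2.resize(p,None,fx=2.5,fy=2.5,interpolation=cv2.INTER_CUBIC))
```

```text
(no output)
```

View pics/top0c.png

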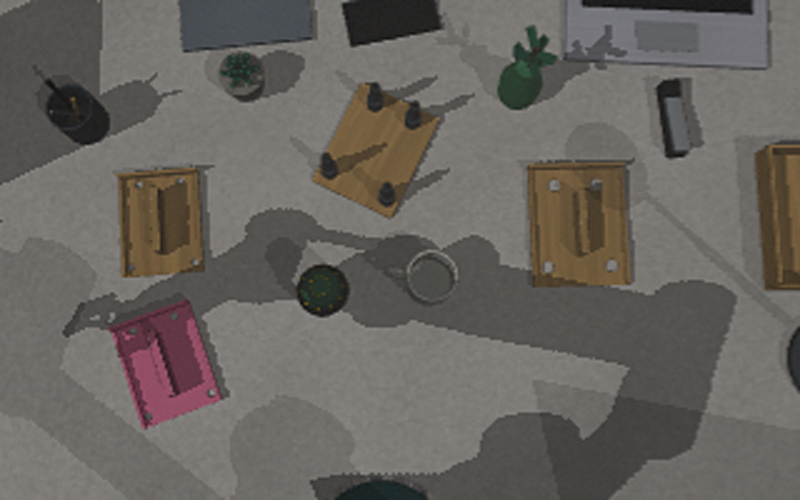

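The top crop shows three tray-like things. The wooden large tray is at about (580,225), with its back lip up (+x). The wooden small tray is at (162,222), and its pink look-alike is at (168,365). The stand is at (378,150), with the narrow posts up and to the right at (375,97) and (413,115), and the wide posts at (328,165) and (388,195). At the right edge is an empty wooden box at (785,215).

Candidates for small_tray are wooden at full-picture pixel (165,199) and pink at (167,256); I choose the wooden one. Candidates for large_tray are (332,200) and the box at about (414,196); I choose (332,200), which has the holes and the grip board.

Run:
```python
from h import *
s=bot.read_state(); print(s["time"],R.from_rotvec(s["tcp_rot"]).as_matrix().round(3)); print(np.array(eyes.get_calibration("wrist")["T_tool_cam"]).round(3)); print(eyes.get_calibration("wrist")["K"])
```

```text
1.0 [[-0.944  0.33   0.   ]
 [ 0.33   0.944  0.   ]
 [-0.     0.    -1.   ]]
[[ 0.001 -0.961 -0.275  0.069]
 [ 1.     0.001 -0.     0.   ]
 [ 0.    -0.275  0.961 -0.129]
 [ 0.     0.     0.     1.   ]]
[[303.93752538   0.         256.4349193 ]
 [  0.         303.93752538 193.06811674]
 [  0.           0.           1.        ]]
```

Emit:
{"op": "carry_out", "data": {
  "series": "0.03 -0.04 0.03 0; 0.04 -0.05 0.03 0; 0.04 -0.05 0.03 0; 0.04 -0.05 0.03 0; 0.03 -0.05 0.01 0; 0.03 -0.04 0 0; 0.02 -0.02 0 0; 0 0 0 0; 0 0 0 0",
  "jaw": 1
}}

```text
time: 2.12
tool_pos: [0.4388, 0.3548, 0.3648]
tcp_rot: [-0.527, -3.097, -0.001]
wrist_force: [0.4, 0.2, 0.2]
width: 1.002
grip_force: 0.0
```

```bash
cat >> h.py <<'E'
def rectfit(P):
    """min-area rectangle of xy points: centre, sides, yaw of the long side (deg)"""
    (c,s,a)=cv2.minAreaRect((P[:,:2]*1000).astype(np.float32)); 
    if s[0]<s[1]: a+=90; s=s[::-1]
    return np.array(c)/1000,np.array(s),(a+90)%180-90
def look(name,tag,xy,rad=.14,bands=((.003,.012),(.045,.056),(.098,.115))):
    p,d,K,D,T=cam(name); W=cloud(d,K,D,T); cv2.imwrite(f"pics/{tag}.png",p); np.savez(f"{tag}.npz",p=p,W=W,d=d,K=K,D=D,T=T)
    near=np.hypot(W[...,0]-xy[0],W[...,1]-xy[1])<rad
    print("desk z",np.nanmedian(W[...,2][near&(W[...,2]<.004)]))
    for lo,hi in bands:
        m=(near&(W[...,2]>lo)&(W[...,2]<hi)).astype(np.uint8)
        n,l,st,_=cv2.connectedComponentsWithStats(m)
        for i in range(1,n):
            if st[i,4]>25:
                P=W[l==i]; c,s,a=rectfit(P); print(lo,hi,"n",st[i,4],"rect",c.round(4),s.round(1),round(a,1),"zmed",np.median(P[:,2]).round(4),"mean",P[:,:2].mean(0).round(4),"px",st[i,:4])
    return p,W
E
python3 - <<'E'
from h import *
look("wrist","w_small",(.5,.335))
E
```

```text
desk z 0.000394622801009048
0.003 0.012 n 45 rect [0.3649 0.3089] [27.  5.] -74.8 zmed 0.0054 mean [0.3654 0.3064] px [205 111  16  12]
0.003 0.012 n 5576 rect [0.4983 0.3417] [156.2 118.5] 4.8 zmed 0.0055 mean [0.4946 0.3418] px [208 129 102 111]
0.045 0.056 n 518 rect [0.5003 0.3417] [100.   12.2] 4.6 zmed 0.0505 mean [0.4983 0.3419] px [245 165  33  61]
```

View pics/w_small.png

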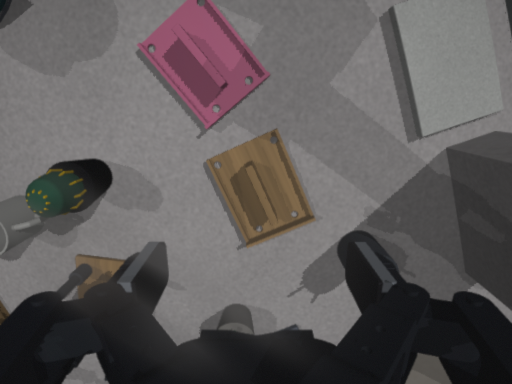

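The picture shows the wooden small tray at (262,188) with its grip at (258,195). Its narrow hole pair, at (258,228) and (294,214), is on the +x side, so its yaw is about 4.7°. The pink look-alike is at (203,63).

Emit:
{"op": "carry_out", "data": {
  "series": "0.02 -0.04 0 0; 0.02 -0.055 0 0; 0.02 -0.055 0 0; 0.02 -0.055 0 0; 0.02 -0.055 0 0; 0.01 -0.04 0 0; 0 -0.03 0 0; 0 0 0 0; 0 0 0 0"
}}

```text
time: 3.3
tool_pos: [0.5491, 0.0259, 0.3648]
tcp_rot: [-0.525, -3.097, -0.001]
wrist_force: [0.6, -0.1, -0.1]
width: 1.003
grip_force: 0.0
```

Run:
```python
from h import *
look("wrist","w_stand",(.617,.005),bands=((.009,.016),(.035,.055),(.098,.112),(.117,.13)))
```

```text
desk z 0.0003118304990470111
0.009 0.016 n 7536 rect [0.6167 0.0053] [178.7 140.3] -26.0 zmed 0.0124 mean [0.6116 0.0071] px [212 135  97 112]
0.035 0.055 n 123 rect [ 0.5355 -0.0096] [25.  20.7] 42.2 zmed 0.0453 mean [ 0.5337 -0.0077] px [222 146  17  18]
0.035 0.055 n 140 rect [0.5785 0.0778] [25.7 20.6] -75.5 zmed 0.0453 mean [0.5762 0.0771] px [288 154  18  18]
0.035 0.055 n 133 rect [ 0.659  -0.0518] [25.7 21.2] 61.2 zmed 0.0451 mean [ 0.6559 -0.0504] px [225 227  17  16]
0.035 0.055 n 134 rect [0.6873 0.0069] [25.6 19.8] 83.6 zmed 0.045 mean [0.6841 0.0079] px [266 232  16  15]
0.098 0.112 n 88 rect [ 0.5368 -0.011 ] [15.4 15.2] 36.2 zmed 0.1047 mean [ 0.5359 -0.0097] px [220 156  13  13]
0.098 0.112 n 87 rect [0.5801 0.0782] [14.9 14.1] -59.9 zmed 0.1047 mean [0.5785 0.0778] px [296 165  13  13]
0.098 0.112 n 88 rect [ 0.6592 -0.052 ] [15.4 14.1] 56.8 zmed 0.1043 mean [ 0.6578 -0.0512] px [224 247  12  11]
0.098 0.112 n 82 rect [0.6881 0.0071] [15.  12.9] 81.1 zmed 0.1047 mean [0.6864 0.0074] px [271 252  11  11]
0.117 0.13 n 35 rect [ 0.5367 -0.011 ] [7.4 7. ] 73.0 zmed 0.1219 mean [ 0.5366 -0.0109] px [222 161   7   7]
0.117 0.13 n 34 rect [0.5806 0.0788] [7.6 6.4] 71.8 zmed 0.1216 mean [0.5801 0.0783] px [301 171   7   6]
0.117 0.13 n 30 rect [ 0.6587 -0.0524] [7.1 5.2] 66.8 zmed 0.121 mean [ 0.659  -0.0523] px [226 255   6   7]
0.117 0.13 n 30 rect [0.688  0.0069] [7.2 5. ] 85.0 zmed 0.1208 mean [0.6879 0.0069] px [274 260   6   7]
```

View pics/w_stand.png

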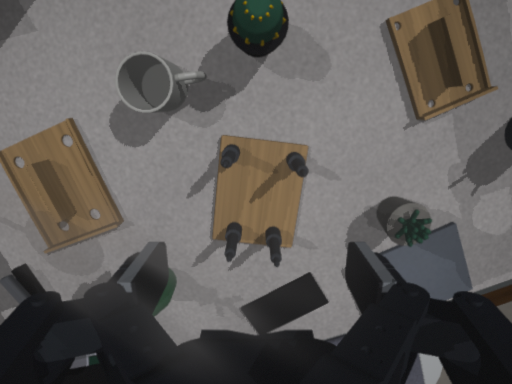

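The picture shows the stand at (258,190). Its pin tips are at (225,164), (304,174), (229,258) and (277,263), with the narrow pair on the far (+x) side. The large tray is at (62,185). From the pins, the stand's centre is (0.6163, 0.0055) with yaw −26.1°.

Emit:
{"op": "carry_out", "data": {
  "series": "-0.02 -0.04 0 5; -0.02 -0.055 0 5; -0.02 -0.055 0 5; -0.02 -0.055 0 5; -0.02 -0.05 0 0; -0.01 -0.03 0 0; -0.01 -0.02 0 0; 0 0 0 0; 0 0 0 0"
}}

```text
time: 4.47
tool_pos: [0.4298, -0.2793, 0.3649]
tcp_rot: [-0.021, 3.141, 0.001]
wrist_force: [0.0, 0.7, 0.4]
width: 1.001
grip_force: 0.0
```

Run:
```python
from h import *
look("wrist","w_large",(.49,-.307))
s=bot.read_state(); print(s["tool_pos"],R.from_rotvec(s["tcp_rot"]).as_matrix().round(3))
```

```text
desk z 0.0004040180053916931
0.003 0.012 n 8190 rect [ 0.492  -0.3123] [185.1 146.7] 1.1 zmed 0.0055 mean [ 0.4873 -0.3117] px [188 131  94 110]
0.045 0.056 n 508 rect [ 0.4943 -0.311 ] [99.4 12.1] 1.1 zmed 0.0504 mean [ 0.4927 -0.3108] px [231 164   9  64]
[ 0.42982477 -0.2792409   0.36487759] [[-1.    -0.014  0.   ]
 [-0.014  1.     0.   ]
 [-0.     0.    -1.   ]]
```

View pics/w_large.png

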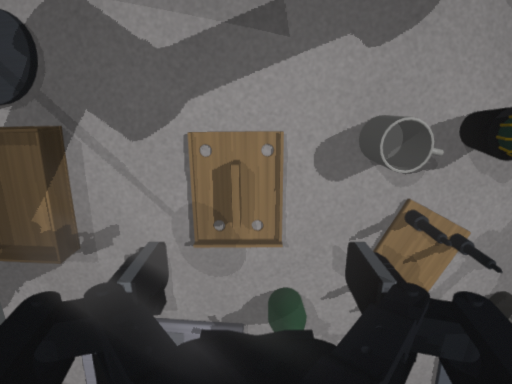

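The large tray is at (236,188). Its grip is at (236,195), and its narrow holes at (219,225) and (257,225) are on the +x side, with yaw 1.1°. This close crop confirms the choice of tray: two wide and two narrow holes plus a grip board, unlike the empty box at (30,195). I'll go down with the jaws half open.

Emit:
{"op": "carry_out", "data": {
  "series": "0.03 -0.015 -0.03 0; 0.03 -0.015 -0.05 0; 0.0045 -0.0018 -0.055 0.3; 0 0 -0.055 0; 0 0 -0.05 0; 0 0 -0.04 0; 0 0 -0.03 0; 0 0 -0.02 0; 0 0 0 0; 0 0 0 0",
  "jaw": 0
}}

```text
time: 5.78
tool_pos: [0.4948, -0.3127, 0.0362]
tcp_rot: [-0.028, 3.14, -0.002]
wrist_force: [-0.5, 0.2, 0.6]
width: 0.501
grip_force: 0.0
```

Emit:
{"op": "carry_out", "data": {
  "series": "0 0 0 0; 0 0 0 0; 0 0 0 0; 0 0 0 0; 0 0 0 0; 0 0 0 0",
  "jaw": -1,
  "grip_force": 60
}}

```text
time: 6.52
tool_pos: [0.4947, -0.313, 0.0365]
tcp_rot: [-0.027, 3.139, -0.002]
wrist_force: [-0.4, 2.1, 6.4]
width: 0.129
grip_force: 61.5
```

Emit:
{"op": "carry_out", "data": {
  "series": "0 0 0.01 0; 0 0 0.02 0; 0 0 0.04 0; 0 0 0.05 0; 0 0 0.05 0; 0 0.01 0.05 0; 0.01 0.03 0.03 0; 0.015 0.045 0 -4; 0.02 0.05 0 -5; 0.02 0.05 0 -5; 0.02 0.05 0 -5; 0.02 0.045 0 -5; 0.0115 0.03 0 -3.1; 0.005 0.0085 0 0; 0 0 0 0; 0 0 0 0; 0 0 0 0"
}}

```text
time: 8.65
tool_pos: [0.6148, 0.005, 0.285]
tcp_rot: [-0.711, -3.06, 0.0]
wrist_force: [-0.3, -0.8, -1.9]
width: 0.128
grip_force: 60.1
```

Run:
```python
from h import *
s=bot.read_state(); print(s["tool_pos"],s["width"],s["grip_force"],s["wrist_force"],R.from_rotvec(s["tcp_rot"]).as_matrix().round(4))
z=s["tool_pos"][2]-.036
look("wrist","w_carry",(.616,.005),bands=((z+.003,z+.011),))
p,d,K,D,T=cam("side");W=cloud(d,K,D,T); np.savez("side1.npz",p=p,W=W)
cv2.imwrite("pics/side1.png",cv2.resize(p[110:250,200:380],None,fx=2.5,fy=2.5))
a=cv2.imread("pics/w_carry.png"); b=cv2.imread("pics/side1.png"); cv2.imwrite("pics/c1.png",np.hstack([cv2.resize(a,(450,350)),b[:, :350]]))
```

```text
[0.61476184 0.0049797  0.28495763] 0.12795193007014563 60.09342670440674 [-0.32927517 -0.81401648 -1.9170348 ] [[-8.974e-01  4.411e-01 -1.000e-04]
 [ 4.411e-01  8.974e-01 -3.000e-04]
 [-0.000e+00 -3.000e-04 -1.000e+00]]
desk z 0.0002454938648944749
0.25195762990081244 0.25995762990081245 n 51169 rect [0.5869 0.019 ] [141.8 129. ] 63.9 zmed 0.2539 mean [0.5766 0.0242] px [110  52 293 233]
0.25195762990081244 0.25995762990081245 n 123 rect [ 0.6661 -0.0314] [15.6  3.8] -27.4 zmed 0.2537 mean [ 0.6661 -0.0311] px [237 312   7  21]
0.25195762990081244 0.25995762990081245 n 123 rect [ 0.6752 -0.0126] [16.9  3.9] -24.9 zmed 0.2537 mean [ 0.675  -0.0128] px [270 312   7  21]
0.25195762990081244 0.25995762990081245 n 108 rect [ 0.6405 -0.0829] [11.9  5.1] -30.0 zmed 0.2542 mean [ 0.6404 -0.0835] px [143 314  12  17]
0.25195762990081244 0.25995762990081245 n 105 rect [0.7006 0.0391] [11.3  4.9] -24.9 zmed 0.254 mean [0.7008 0.0394] px [359 314  11  17]
```

View pics/c1.png

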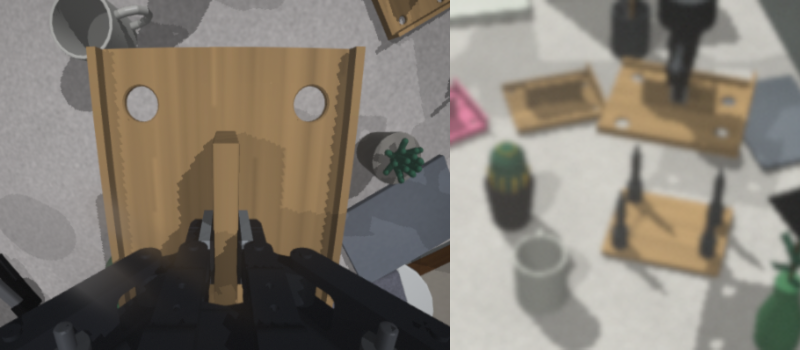

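The tray is held level, and its front holes show in the left panel at (142,103) and (310,103). I'll measure the holes to get the tray's position in the hand.

```bash
cat >> h.py <<'E'
def holes(tag,zt,lo=10,hi=25,draw=False):
    """round gaps in the level surface at height zt: world centres and diameters (mm)"""
    f=np.load(tag+".npz"); W=f["W"]; m=(abs(W[...,2]-zt)<.004).astype(np.uint8)
    cs,h=cv2.findContours(m,cv2.RETR_CCOMP,cv2.CHAIN_APPROX_NONE); out=[]
    for c,g in zip(cs,h[0]):
        if g[3]<0 or len(c)<12: continue
        # contour of a hole in the mask runs on surface pixels; lay them on the plane
        q=cv2.undistortPoints(c.astype(np.float64),f["K"],f["D"]).reshape(-1,2)
        r=np.c_[q,np.ones(len(q))]@f["T"][:3,:3].T; P=f["T"][:3,3]+r*((zt-f["T"][2,3])/r[:,2])[:,None]
        (x,y),rad=cv2.minEnclosingCircle((P[:,:2]*1000).astype(np.float32))
        if lo<2*rad<hi: out.append((P[:,0].min()/2+P[:,0].max()/2,P[:,1].min()/2+P[:,1].max()/2,2*rad)); 
    return np.array(out)
E
python3 - <<'E'
from h import *
H=holes("w_carry",.254); print(H.round(4))
H=H[H[:,0]<.62]
if len(H)==2:
    a,b=sorted(H[:,:2].tolist(),key=lambda r:-r[1]); a=np.array(a);b=np.array(b)
    d=a-b; yaw=np.arctan2(-d[0],d[1]); m=(a+b)/2+.065*np.array([np.cos(yaw),np.sin(yaw)]); print("sep",np.hypot(*d),"yaw",np.degrees(yaw),"origin",m)
E
```

```text
[[ 5.78000e-01  7.81000e-02  2.06303e+01]
 [ 5.34500e-01 -1.01000e-02  2.04000e+01]]
sep 0.09837810484377553 yaw -26.238862718694374 origin [0.61457427 0.00526486]
```

Emit:
{"op": "carry_out", "data": {
  "series": "0.0017 0.0002 -0.02 0; 0 0 -0.03 0; 0 0 -0.03 0; 0 0 -0.02 0; 0 0 -0.01 0; 0 0 -0.003 0; 0 0 0 0; 0 0 0 0"
}}

```text
time: 9.75
tool_pos: [0.6178, 0.0064, 0.1732]
tcp_rot: [0.709, 3.058, 0.001]
wrist_force: [0.3, 0.3, -3.3]
width: 0.131
grip_force: 60.1
```

Run:
```python
from h import *
s=bot.read_state(); print(s["tool_pos"],s["wrist_force"])
z=s["tool_pos"][2]-.031
p,W=look("wrist","w_c2",(.616,.005),bands=((z-.035,z-.005),))
m=W[...,2]; print(np.nanmedian(m[(m>z-.01)&(m<z+.01)]))
H=holes("w_c2",z,8,25); print(H.round(4))
H=H[H[:,0]<.62]
if len(H)==2:
    a,b=sorted(H[:,:2].tolist(),key=lambda r:-r[1]); a=np.array(a);b=np.array(b)
    d=a-b; yaw=np.arctan2(-d[0],d[1]); m=(a+b)/2+.065*np.array([np.cos(yaw),np.sin(yaw)]); print("sep",np.hypot(*d),"yaw",np.degrees(yaw),"origin",m)
cv2.imwrite("pics/w_c2c.png",cv2.resize(p[40:200,90:430],None,fx=2.2,fy=2.2))
```

```text
[0.6177546  0.00637407 0.17322655] [ 0.28824033  0.32867423 -3.29581538]
desk z 0.0003307366114414234
0.10722655128947844 0.13722655128947844 n 130 rect [0.5807 0.0787] [7.4 6.9] -3.7 zmed 0.1223 mean [0.5803 0.0781] px [334 107  12  14]
0.10722655128947844 0.13722655128947844 n 196 rect [ 0.5373 -0.0109] [7.8 6.9] 63.3 zmed 0.121 mean [ 0.5375 -0.0098] px [162 108  18  13]
0.1421605433784885
[[ 5.80600e-01  7.96000e-02  2.02927e+01]
 [ 5.37600e-01 -8.80000e-03  2.04996e+01]]
sep 0.09831044743951219 yaw -25.940132532096857 origin [0.61759155 0.00695978]
```

View pics/w_c2c.png

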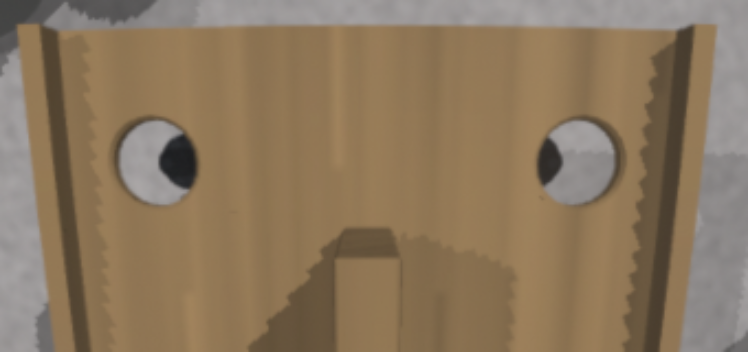

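Both front pins show inside their holes, at about (178,160) and (550,160) in the crop. The tray must go about 1.5 mm in −y and 1 mm in −x. I'll correct that, lower it to just above the bevelled high shoulders, and check again.

Emit:
{"op": "carry_out", "data": {
  "series": "-0.0009 -0.0015 0 0; 0 0 -0.01 0; 0 0 -0.01 0; 0 0 -0.006 0; 0 0 0 0; 0 0 0 0; 0 0 0 0"
}}

```text
time: 10.68
tool_pos: [0.6163, 0.0049, 0.1463]
tcp_rot: [0.709, 3.06, 0.0]
wrist_force: [-0.1, -0.1, -3.1]
width: 0.129
grip_force: 60.2
```

```bash
cat > chk.py <<'E'
import sys
from h import *
tag,lo,hi=sys.argv[1],float(sys.argv[2]),float(sys.argv[3])
s=bot.read_state(); print(s["tool_pos"],s["wrist_force"])
z=s["tool_pos"][2]-.031
p,W=look("wrist",tag,(.616,.005),bands=((lo,hi),))
H=holes(tag,z,8,25); print(H.round(4))
H=H[H[:,0]<.62]
if len(H)==2:
    a,b=sorted(H[:,:2].tolist(),key=lambda r:-r[1]); a=np.array(a);b=np.array(b)
    d=a-b; yaw=np.arctan2(-d[0],d[1]); print("mid",(a+b)/2,"yaw",np.degrees(yaw),"sep",np.hypot(*d))
E
python3 chk.py w_c3 .1 .13
```

```text
[0.61632569 0.00488497 0.14632216] [-0.13994645 -0.106035   -3.06619723]
desk z 0.00031978435983548437
0.1 0.13 n 58437 rect [0.5884 0.019 ] [151.1 128.3] 64.0 zmed 0.1153 mean [0.578 0.024] px [ 98  51 318 239]
0.1 0.13 n 123 rect [ 0.6676 -0.0313] [15.9  3.9] -27.5 zmed 0.115 mean [ 0.6677 -0.0311] px [237 312   7  21]
0.1 0.13 n 123 rect [ 0.6768 -0.0126] [15.4  3.9] -24.7 zmed 0.115 mean [ 0.6766 -0.0128] px [270 312   7  21]
0.1 0.13 n 205 rect [ 0.6409 -0.0842] [12.5  9.7] -46.2 zmed 0.1203 mean [ 0.6411 -0.0847] px [134 314  21  22]
0.1 0.13 n 200 rect [0.7027 0.041 ] [11.   9.4] -20.3 zmed 0.12 mean [0.7026 0.041 ] px [359 314  20  23]
[[ 5.36100e-01 -1.03000e-02  2.03248e+01]
 [ 5.79200e-01  7.82000e-02  2.06296e+01]]
mid [0.55766033 0.03390876] yaw -25.929898206649025 sep 0.09839383446642504
```

Run:
```python
from h import *
W=np.load("w_c3.npz")["W"]
for c in((.5361,-.0103),(.5792,.0782)):
    r=np.hypot(W[...,0]-c[0],W[...,1]-c[1])
    for lo,hi in((.098,.107),(.1175,.13)):
        P=W[(r<.0105)&(W[...,2]>lo)&(W[...,2]<hi)]
        if len(P)>4: print(lo,len(P),rectfit(P)[0].round(4),rectfit(P)[1].round(1),np.median(P[:,2]).round(4))
```

```text
0.098 378 [ 0.5369 -0.011 ] [15.6 14.1] 0.1049
0.1175 212 [ 0.537 -0.011] [7.7 7.6] 0.1218
0.098 397 [0.5802 0.0779] [15.4 14. ] 0.1048
0.1175 197 [0.5805 0.0783] [7.7 7. ] 0.1219
```

Emit:
{"op": "carry_out", "data": {
  "series": "0.001 -0.0003 0 0; 0 0 -0.004 0; 0 0 -0.006 0; 0 0 -0.008 0; 0 0 -0.01 0; 0 0 -0.01 0; 0 0 -0.01 0; 0 0 -0.006 0; 0 0 -0.003 0; 0 0 0 0; 0 0 0 0"
}}

```text
time: 12.1
tool_pos: [0.6173, 0.0046, 0.0893]
tcp_rot: [0.709, 3.06, 0.0]
wrist_force: [-1.0, -0.2, -3.2]
width: 0.128
grip_force: 60.2
```

Lateral force is under 1 N, so it slides freely. I'll lower the last 8 mm slowly.

Emit:
{"op": "carry_out", "data": {
  "series": "0 0 -0.003 0; 0 0 -0.002 0; 0 0 -0.001 0; 0 0 -0.001 0; 0 0 -0.0007 0; 0 0 -0.0005 0; 0 0 0 0; 0 0 0 0"
}}

```text
time: 13.1
tool_pos: [0.6169, 0.0046, 0.0815]
tcp_rot: [-0.709, -3.06, 0.0]
wrist_force: [-4.5, 0.4, 5.8]
width: 0.132
grip_force: 61.3
```

Emit:
{"op": "carry_out", "data": {
  "series": "0 0 0 0; 0 0 0 0; 0 0 0 0; 0 0 0 0; 0 0 0 0",
  "jaw": 0
}}

```text
time: 13.72
tool_pos: [0.617, 0.0046, 0.0805]
tcp_rot: [-0.709, -3.06, 0.0]
wrist_force: [-1.0, 0.2, 0.3]
width: 0.501
grip_force: 0.0
```

Emit:
{"op": "carry_out", "data": {
  "series": "0 0 0.01 0; 0 0 0.03 0; 0 0 0.05 0; 0 0 0.06 0; 0 0 0.06 0; 0 0 0.05 0; 0 0 0.02 0; 0 0 0 0; 0 0 0 0"
}}

```text
time: 14.85
tool_pos: [0.6159, 0.0046, 0.3578]
tcp_rot: [-0.708, -3.056, 0.001]
wrist_force: [-0.7, 0.3, -0.0]
width: 0.5
grip_force: 0.0
```

Run:
```python
from h import *
s=bot.read_state(); print(s["tool_pos"],s["wrist_force"])
look("wrist","w_p1",(.616,.005),bands=((.046,.056),(.09,.1),(.102,.109),(.117,.13)))
```

```text
[0.61591574 0.00462294 0.35784482] [-0.74921121  0.29039582 -0.04003692]
desk z 0.0004058737720812611
0.046 0.056 n 11084 rect [0.6149 0.0059] [187.  141.5] -26.1 zmed 0.0504 mean [0.6093 0.0087] px [206  88 103 130]
0.09 0.1 n 677 rect [0.6171 0.0046] [99.3 10.8] -26.0 zmed 0.0954 mean [0.6162 0.0051] px [253 124   9  76]
0.09 0.1 n 27 rect [ 0.6576 -0.0497] [15.1  5.1] 48.7 zmed 0.0942 mean [ 0.6569 -0.0492] px [228 204  12   7]
0.09 0.1 n 27 rect [0.6855 0.0077] [15.1  5.3] 72.0 zmed 0.0952 mean [0.6845 0.0076] px [276 204  12   7]
0.102 0.109 n 99 rect [ 0.5365 -0.0119] [15.6 15. ] -26.3 zmed 0.1048 mean [ 0.5367 -0.0107] px [210 105  13  14]
0.102 0.109 n 95 rect [0.5806 0.0784] [15.6 14.8] -25.0 zmed 0.1046 mean [0.5802 0.0779] px [292 105  13  14]
0.102 0.109 n 72 rect [ 0.6606 -0.0524] [15.2 13.2] 45.1 zmed 0.105 mean [ 0.6597 -0.0517] px [227 207  12  11]
0.102 0.109 n 75 rect [0.6893 0.0065] [15.2 13.5] 77.7 zmed 0.1048 mean [0.688  0.0066] px [277 207  12  11]
0.117 0.13 n 39 rect [ 0.5372 -0.0112] [7.  6.9] 63.3 zmed 0.1217 mean [ 0.537  -0.0109] px [212 109   7   7]
0.117 0.13 n 40 rect [0.5805 0.0787] [7.5 7.2] 18.5 zmed 0.1218 mean [0.5804 0.0784] px [297 108   7   8]
0.117 0.13 n 32 rect [ 0.6608 -0.0525] [7.4 5.8] 37.1 zmed 0.1217 mean [ 0.6606 -0.0525] px [229 213   6   7]
0.117 0.13 n 32 rect [0.6901 0.0063] [6.9 6.3] 89.2 zmed 0.1219 mean [0.6894 0.0064] px [280 213   7   7]
```

The large tray is seated level: its floor top is at 50.4 mm, its grip top at 95.4 mm, and it is centred within 1 mm. Next is the small tray.

Emit:
{"op": "carry_out", "data": {
  "series": "-0.01 0.03 0 4; -0.02 0.05 0 5; -0.02 0.055 0 5; -0.02 0.055 0 5; -0.02 0.055 0 5; -0.015 0.05 0 5; -0.011 0.042 0 1.7; 0 0 -0.03 0; 0 0 -0.05 0; 0 0 -0.055 0; 0 0 -0.05 0; 0 0 -0.03 0; 0 0 0 0; 0 0 0 0"
}}

```text
time: 16.65
tool_pos: [0.5011, 0.3416, 0.1457]
tcp_rot: [0.126, -3.139, 0.0]
wrist_force: [0.1, -0.8, 1.0]
width: 0.503
grip_force: 0.0
```

Run:
```python
from h import *
s=bot.read_state(); M=R.from_rotvec(s["tcp_rot"]).as_matrix(); print(s["tool_pos"],np.degrees(np.arctan2(-M[0,1],M[1,1])))
look("wrist","w_s2",(.5,.34),bands=((.045,.056),))
print(holes("w_s2",.0055,8,16).round(4))
```

```text
[0.50105435 0.34163686 0.14574457] 4.602662171635452
desk z 0.0003248934999276476
0.045 0.056 n 1902 rect [0.4996 0.3422] [99.  11.7] 4.3 zmed 0.0503 mean [0.4965 0.3417] px [250 132  16 123]
[[ 0.5604  0.3796 13.0784]
 [ 0.5657  0.3145 12.9718]
 [ 0.4306  0.3859 13.2308]
 [ 0.4387  0.2868 13.176 ]]
```

Emit:
{"op": "carry_out", "data": {
  "series": "-0.0013 0 -0.03 0; 0 0 -0.04 0; 0 0 -0.025 0; 0 0 -0.014 0; 0 0 0 0; 0 0 0 0"
}}

```text
time: 17.45
tool_pos: [0.5009, 0.3424, 0.0384]
tcp_rot: [-0.126, 3.136, 0.002]
wrist_force: [-0.1, 0.6, -0.6]
width: 0.494
grip_force: 0.0
```

Emit:
{"op": "carry_out", "data": {
  "series": "0 0 0 0; 0 0 0 0; 0 0 0 0; 0 0 0 0; 0 0 0 0; 0 0 0 0",
  "jaw": -1,
  "grip_force": 60
}}

```text
time: 18.2
tool_pos: [0.5005, 0.3422, 0.038]
tcp_rot: [-0.126, 3.137, 0.002]
wrist_force: [0.4, -0.3, 5.8]
width: 0.124
grip_force: 61.6
```

Emit:
{"op": "carry_out", "data": {
  "series": "0 0 0.01 0; 0 0 0.02 0; 0 0 0.04 0; 0 0 0.05 0; 0 0 0.05 0; 0 -0.01 0.05 0; 0.01 -0.03 0.03 0; 0.02 -0.05 0 -5; 0.02 -0.05 0 -5; 0.02 -0.05 0 -5; 0.02 -0.05 0 -5; 0.015 -0.05 0 -5; 0.0125 -0.035 0 -5; 0 -0.0117 0 -0.7; 0 0 0 0; 0 0 -0.03 0; 0 0 -0.03 0; 0 0 -0.015 0; 0 0 0 0; 0 0 0 0"
}}

```text
time: 20.7
tool_pos: [0.6179, 0.0054, 0.2131]
tcp_rot: [0.708, 3.059, 0.001]
wrist_force: [0.5, -0.3, -1.7]
width: 0.126
grip_force: 60.6
```

```bash
sed -i 's/z=s\["tool_pos"\]\[2\]-.031/z=s["tool_pos"][2]-float(sys.argv[4])/' chk.py; python3 chk.py w_d1 .116 .13 .033
python3 - <<'E'
import cv2,numpy as np
W=np.load("w_d1.npz")["W"][...,2]; m=W[(W>.15)&(W<.185)]; print(np.median(m))
cv2.imwrite("pics/w_d1c.png",cv2.imread("pics/w_d1.png"))
E
```

```text
[0.61793603 0.00538924 0.2131476 ] [ 0.47376079 -0.25152033 -1.68666528]
desk z 0.00033494045888779467
[[ 5.80700e-01  7.87000e-02  1.22146e+01]
 [ 5.37500e-01 -1.02000e-02  1.25900e+01]]
mid [0.55913891 0.03428035] yaw -25.909666853964538 sep 0.09885257264493791
0.18052690652988593
```

View pics/w_d1c.png

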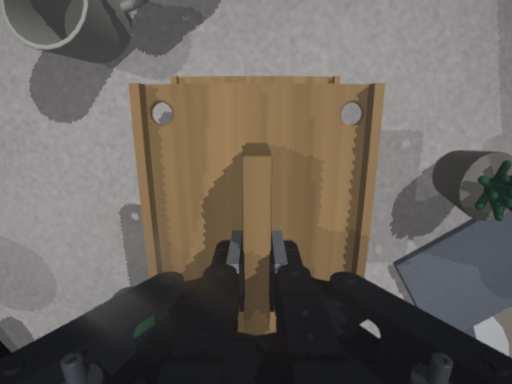

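The small tray is held level above the stand, with its front holes at (162,112) and (351,112). They are within 0.7 mm of the pins. I'll lower it to just above the tips and check.

Emit:
{"op": "carry_out", "data": {
  "series": "-0.0003 -0.0006 -0.01 0; 0 0 -0.015 0; 0 0 -0.012 0; 0 0 -0.006 0; 0 0 -0.0025 0; 0 0 0 0; 0 0 0 0; 0 0 0 0"
}}

```text
time: 21.75
tool_pos: [0.6172, 0.0043, 0.1667]
tcp_rot: [0.709, 3.06, 0.0]
wrist_force: [0.1, 0.2, -1.2]
width: 0.132
grip_force: 60.5
```

```bash
python3 chk.py w_d2 .113 .1285 .0326
```

```text
[0.61716042 0.00430413 0.16669194] [ 0.10472828  0.2056259  -1.22148424]
desk z 0.00032361626319687975
0.113 0.1285 n 111 rect [ 0.5367 -0.0115] [6.6 6.3] -65.9 zmed 0.123 mean [ 0.5369 -0.0111] px [162 107  11  14]
0.113 0.1285 n 127 rect [0.5807 0.079 ] [7.1 6.6] 65.2 zmed 0.1227 mean [0.5804 0.0783] px [341 107  12  13]
[[ 5.36600e-01 -1.09000e-02  1.23153e+01]
 [ 5.79900e-01  7.76000e-02  1.23257e+01]]
mid [0.5582729  0.03336926] yaw -26.063443476766803 sep 0.09852625841338099
```

Emit:
{"op": "carry_out", "data": {
  "series": "0.0005 0.0003 0 0; 0 0 -0.003 0; 0 0 -0.004 0; 0 0 -0.004 0; 0 0 -0.004 0; 0 0 -0.003 0; 0 0 0 0; 0 0 0 0"
}}

```text
time: 22.8
tool_pos: [0.6174, 0.0046, 0.1482]
tcp_rot: [0.709, 3.06, 0.0]
wrist_force: [0.5, -0.8, -2.0]
width: 0.127
grip_force: 60.5
```

Emit:
{"op": "carry_out", "data": {
  "series": "0 0 -0.002 0; 0 0 -0.0015 0; 0 0 -0.001 0; 0 0 -0.0005 0; 0 0 -0.0005 0; 0 0 -0.0005 0; 0 0 0 0; 0 0 0 0"
}}

```text
time: 23.8
tool_pos: [0.6173, 0.0046, 0.1429]
tcp_rot: [0.709, 3.06, 0.0]
wrist_force: [-3.9, 0.2, 5.9]
width: 0.128
grip_force: 61.5
```

Contact at the expected height. I'll release and rise.

Emit:
{"op": "carry_out", "data": {
  "series": "0 0 0 0; 0 0 0 0; 0 0 0 0; 0 0 0 0; 0 0 0 0",
  "jaw": 0
}}

```text
time: 24.42
tool_pos: [0.6173, 0.0046, 0.142]
tcp_rot: [-0.709, -3.06, 0.0]
wrist_force: [0.4, -0.2, 0.3]
width: 0.503
grip_force: 0.0
```

Emit:
{"op": "carry_out", "data": {
  "series": "0 0 0.01 0; 0 0 0.03 0; 0 0 0.05 0; 0 0 0.05 0; 0 0 0.05 0; 0 0 0.02 0; 0 0 0 0; 0 0 0 0"
}}

```text
time: 25.42
tool_pos: [0.6164, 0.0046, 0.3496]
tcp_rot: [-0.708, -3.057, 0.001]
wrist_force: [0.7, 0.2, -0.2]
width: 0.5
grip_force: 0.0
```

Run:
```python
from h import *
s=bot.read_state(); print(s["time"],s["tool_pos"])
p,W=look("wrist","w_end",(.617,.005),bands=((.106,.114),(.15,.16),(.117,.13)))
print(holes("w_end",.11,8,16).round(4))
m=(abs(W[...,2]-.11)<.004); P=W[m&(np.hypot(W[...,0]-.617,W[...,1]-.005)<.11)]
A=np.c_[P[:,:2],np.ones(len(P))]; print("tilt",np.linalg.lstsq(A,P[:,2],rcond=None)[0][:2])
side,d,K,D,T=cam("side"); c=cv2.resize(side[110:330,150:400],(500,440)); cv2.imwrite("pics/end.png",c)
```

```text
25.425 [0.6163519  0.00459526 0.34958639]
desk z 0.00035797220778041594
0.106 0.114 n 10617 rect [0.6152 0.0059] [156.2 115.3] -26.1 zmed 0.1104 mean [0.6106 0.0083] px [208  98  99 127]
0.15 0.16 n 988 rect [0.6169 0.0051] [99.6 11.3] -26.1 zmed 0.1554 mean [0.616  0.0054] px [252 126  11  91]
0.117 0.13 n 1496 rect [0.6155 0.0058] [156.3 125.3] -26.0 zmed 0.1195 mean [ 0.6286 -0.0008] px [203  98 109 132]
0.117 0.13 n 41 rect [ 0.5365 -0.0111] [7.2 7.2] 15.8 zmed 0.1222 mean [ 0.5366 -0.0109] px [210 108   8   7]
0.117 0.13 n 40 rect [0.5804 0.0789] [6.9 6.7] 63.9 zmed 0.1218 mean [0.5805 0.0785] px [298 108   7   7]
0.117 0.13 n 36 rect [ 0.6612 -0.0527] [7.4 6.5] 36.4 zmed 0.1219 mean [ 0.6606 -0.0524] px [228 215   7   7]
0.117 0.13 n 33 rect [0.6895 0.0062] [7.8 5.9] -84.3 zmed 0.1216 mean [0.6891 0.0065] px [281 215   6   7]
[[ 6.92900e-01  6.10000e-03  1.44395e+01]
 [ 6.62000e-01 -5.36000e-02  1.57011e+01]
 [ 5.80400e-01  7.88000e-02  1.39421e+01]
 [ 5.36700e-01 -1.15000e-02  1.40710e+01]]
tilt [ 0.00166733 -0.00142535]
```

View pics/end.png

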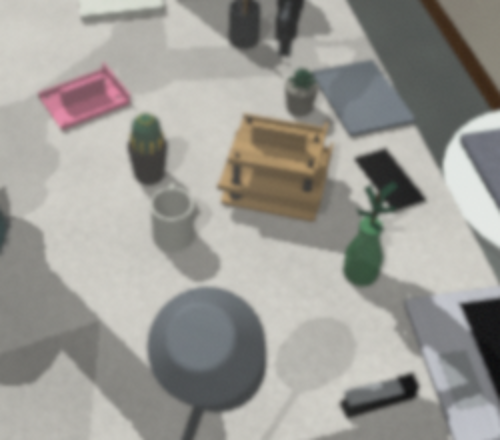

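Both trays are on the stand at (275,165), level and centred. The small tray's floor top is at 110.4 mm with a tilt of about 0.002 rad. The mug, cactus, succulent, vase, pen pot and stapler are all still standing. Handing in.

```bash
python3 -c "
from workcell import bot; print(bot.finish_job())"
```

```text
the job is handed in; nothing more can be done
None
```

The job is handed in: by the last camera check (verdict not shown to me) both trays sit level on their shoulders, centred within about 1 mm and released, with the other things still standing, after about 25.5 s of the 72 s.

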